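# Pile of track into the lipped magazine

### The job

Pick up the pile of three straight track pieces from the bench all together and load it as one pile into the two-bay magazine, into the bay that already has a track piece lying in it (not the one with the cork strip). A blue lip covers one end of the bays, so tilt the pile, tuck its low end under the lip along that end wall, then lower the other end until all three lie flat, in the same order, on the piece already there, and let go. Leave the cork strip in its bay and do not shift or tip the wagon, the locomotive or the signal.

Things in the scene. Friction and masses are not known exactly. Their poses are not given: they have to be found in the camera images.
- magazine: Plywood tray fixed to the bench, 142 (x) x 204 (y) mm; origin at the centre of its underside, z up. Two equal open-topped bays along y, centred at x = -34 and +34 mm, each 44 mm wide and 178 mm long inside (y = -89 to +89), floor 6 mm above the origin. High end wall with the blue lip at +y, low end wall at -y, both 8 mm thick. Yaw within 1 rad; stands left or right on the bench.
- lip_edge (a point): Middle of the lower inner edge of the blue lip, at (0, +73, +50) mm in the magazine's frame, axes as the magazine's. The lip, 4 mm thick, covers the last 16 mm of both bays up to the end wall at y = +89; its underside and the end wall's top are 44 mm above the bay floor.
- low_end (a point): Middle of the top inner edge of the low end wall, at (0, -89, +30) mm in the magazine's frame: 24 mm above the bay floor. The bays' side walls, 5 mm thick and 30 mm high above the floor, stand only at y = -89 to -53 and +47 to +89 mm (up to the lip under it); between these both sides of each bay are open down to the floor, for the fingers.
- track_stored: Straight model track on a black bed, 38 mm wide (x), 9 mm thick, long axis y, rails up (z). Origin on the underside; the solid bed runs from y = -82 to +87 mm (middle at +2.5); thin rail joiners 4 mm beyond the -y end block nothing. Loose, 20 to 45 g. It lies in one bay of the magazine from the start (either one: its position tells which), along the bay, free to slide a few mm.
- cork_strip: Brown cork strip, 38 x 169 x 9 mm, origin at the centre of its underside, long axis = its y; it lies in the other bay of the magazine and must stay there.
- track_low: Straight model track on a black bed, 38 mm wide (x), 9 mm thick, long axis y, rails up (z). Origin on the underside; the solid bed runs from y = -82 to +87 mm (middle at +2.5); thin rail joiners 4 mm beyond the -y end block nothing. Loose, 20 to 45 g. Bottom piece of the pile, lying on the bench.
- track_mid: Straight model track on a black bed, 38 mm wide (x), 9 mm thick, long axis y, rails up (z). Origin on the underside; the solid bed runs from y = -82 to +87 mm (middle at +2.5); thin rail joiners 4 mm beyond the -y end block nothing. Loose, 20 to 45 g. Middle piece of the pile, lying on track_low within about 1 mm and 0.01 rad.
- track_top: Straight model track on a black bed, 38 mm wide (x), 9 mm thick, long axis y, rails up (z). Origin on the underside; the solid bed runs from y = -82 to +87 mm (middle at +2.5); thin rail joiners 4 mm beyond the -y end block nothing. Loose, 20 to 45 g. Top piece of the pile, lying on track_mid within about 1 mm and 0.01 rad; the pile is 27 mm high.
- tank_wagon: White tank wagon, 31 (x) x 139 (y) x 50 mm, standing beside the pile and roughly parallel to it, about 40 mm clear of it, on the side away from the robot. Origin at the centre of its underside. Loose; must stay put.
- locomotive: Red model locomotive, 37 (x) x 149 (y) x 45 mm, origin at the centre of its underside, standing on the bench between pile and magazine with its length pointing away from the robot. Loose; must stay put.
- signal_mast: Signal on a thin mast, base 41 x 60 mm, 101 mm high, origin at the centre of its underside, beyond the locomotive. Loose and easily tipped; must stay put.

How it is judged:
On the way, in this order (a step that is already met when the one before it is completed fails the run):
1. all three pieces are off the bench together, still piled one on another (height (world z) of track_low above 0.04 m and distance between track_low and track_mid below 0.02 m and distance between track_mid and track_top below 0.02 m and z of track_mid in the frame of track_low between 0.005 and 0.013 m and z of track_top in the frame of track_mid between 0.005 and 0.013 m), for 0.2 s.
2. the pile stands tilted over the stored track piece with its low end down in that bay (angle between track_low's own z axis and vertical between 0.05 and 1.2 rad and angle between each of track_mid, track_top's own z axis and vertical above 0.05 rad and horizontal distance between track_low and track_stored below 0.035 m and z of track_low in the frame of magazine below 0.06 m), for 0.1 s.
At the end, for the whole second after the job is handed in: The three pieces rest flat (0.05 rad), in order, 9, 18 and 27 mm (within 3) above the stored track in its bay, within 9 mm sideways, 17 mm lengthways of it and 0.07 rad along the bay; stored track and cork strip flat and moved under 16 mm (x of track_low in the frame of track_stored between -0.009 and 0.009 m and y of track_low in the frame of track_stored between -0.017 and 0.017 m and z of track_low in the frame of track_stored between 0.006 and 0.012 m and angle between each of track_low, track_mid, track_top, track_stored, cork_strip's own z axis and vertical below 0.05 rad and angle between the y axis of each of track_low, track_mid, track_top and the y axis of magazine, either way round below 0.07 rad and linear speed of each of track_low, track_mid, track_top below 0.02 m/s and x of track_mid in the frame of track_stored between -0.009 and 0.009 m and y of track_mid in the frame of track_stored between -0.017 and 0.017 m and z of track_mid in the frame of track_stored between 0.015 and 0.021 m and x of track_top in the frame of track_stored between -0.009 and 0.009 m and y of track_top in the frame of track_stored between -0.017 and 0.017 m and z of track_top in the frame of track_stored between 0.024 and 0.03 m and distance of each of track_stored, cork_strip from where it was at the start of the episode below 0.016 m); the robot touches nothing.
It fails at once if the tank wagon is shifted by more than 20 mm or tipped (distance of tank_wagon from where it was at the start of the episode above 0.02 m or angle between tank_wagon's own z axis and vertical above 0.3 rad).
It fails at once if the locomotive is shifted by more than 20 mm or tipped (distance of locomotive from where it was at the start of the episode above 0.02 m or angle between locomotive's own z axis and vertical above 0.3 rad).
It fails at once if the signal mast is shifted by more than 20 mm or tipped (distance of signal_mast from where it was at the start of the episode above 0.02 m or angle between signal_mast's own z axis and vertical above 0.3 rad).
It also fails if it takes over 43 s, if anything falls off the work surface, if the arm or the gripper's body presses on something with over 40 N, if the wrist force passes 120 N, or if a joint passes its speed limit or range.

### The arm

A 6-joint arm with a two-finger parallel gripper is mounted at the origin on a cart in front of the work surface, level with it; the furniture and walls round the work are solid. World frame = base frame: x ahead of the robot, y to its left, z up, the work surface at z = 0. Lengths are in m, angles in rad, forces in N, time in s.
With the tool pointing down it reaches from about 0.35 to 0.775 m from the base axis. Payload 7.3 kg.
Tool frame: the origin (TCP) lies at the very end of the fingers, on their centre line; the grasp point (between the pads) lies 19 mm behind it; z points along the fingers, y is the line along which they close (so a half turn about z gives the same grasp; the last joint's range is limited). The gripper opens to 92 mm and grips with 3 to 60 N. Pads are 19 mm wide; open, the fingers measure 130 mm over their backs; the gripper's body (75 mm by 190 mm) begins 47 mm behind the grasp point.
Start: joints at [-1.477, 0.342, 1.524, -0, 1.275, -0.146], TCP at [0.125, -0.51, 0.227] pointing down, gripper open.
Joint ranges: [-2.53, 2.53], [-0.77, 2.02], [0.04, 2.7], [-1, 4.14], [0.28, 2.66], [-3.11, 3.11]. Speed limits (rad/s): [2.57, 2.57, 3.14, 3.14, 3.14, 3.14].

### API

Orientations are given as a unit quaternion [x, y, z, w].
In Python, from cell import robot gives the robot as it stands.
- The arm moves only by the tool send_rows, never from a script. Its argument "plan" is a list of rows, each an object with "offset": the shift along the world's x, y, z each as a share of 0.05 m, from -1 to 1, a list of three; "dr": the turn, a rotation vector about the world's x, y, z each as a share of 0.5 rad, from -1 to 1, a list of three. In form: [{"offset": [dx, dy, dz], "dr": [wx, wy, wz]}, ...]. A call has 1 to 8 rows; each row shifts and turns the commanded pose from where the row before left it; what a row does not reach is not made up. A row lasts 1/10 s, in which the tool goes at most 50 mm and 8.59 degrees, less where a joint would pass 70% of its speed; a pose out of reach is approached as far as the arm can. A call with a number of a shift or a turn outside -1 to 1 is refused whole. A call with a gripper value outside its range is refused whole. "fingers" is the gripper command: -1 is shut, 1 is fully open, values between are in proportion, set as the call begins (left out, the last holds). The fingers move at their own pace and stop on an object; "newtons" is the grip in N (left out, the last holds). Time passes only in rows, so rows that do not move let the fingers close. It gives the time, the measured TCP pose, the force, the opening and the grip force at its end, in the units of the state.
- robot.read_state(): the state, without advancing time (a new reading comes with each control period).
- robot.camera(name): name is "scene" or "top" or "wrist"; returns (picture, depth): 384x512x3 uint8, red, green, blue; 384x512 float32, m along the optical axis (not along the pixel's ray), 0 where there is no reading.
- robot.camera_info(name): a dict with "fx", "fy", "cx", "cy" (pixels), "dist_coeffs" ([k1, k2, p1, p2, k3] as OpenCV has them; the pictures are not rectified), "R" (3x3) and "t" (3): a world point X has camera coordinates R X + t. Camera axes: x right, y down, z forward; pixel columns grow to the right and rows downward; lengths in m; the calibration is good to about 2 mm. A picture is of the moment at which its call begins: read the wrist's pose just before it. camera_info takes no time and is no camera call; for the wrist camera it gives the pose at the moment of the call.
- robot.sign_off(): hands the job in; it is judged then, once.
The state is a dict: "time_s": time; "joint_pos": joint angles; "qd": joint speeds; "effort": joint torques, N m; "eef_pos": TCP position; "tool_rot": TCP orientation; "wrist_force": force on the tool from outside, world axes, zero at the start; "moment": the same for the moment, N m; "opening": opening from 0.0 (shut) to 1.0 (fully open); "grasp_force": force on a finger pad.
Only numpy, scipy, OpenCV 4.12 (cv2) and the standard library are available. Lean on these libraries where they do the work, as an engineer would, in place of code of your own. Each camera call takes 0.05 s, during which the arm holds its last target. There are 200 camera calls.

## Working session

There is one attempt and no reset: what is moved stays moved. The work goes in short steps, Python scripts to look and compute and a tool call to move; the robot and the scene stay as the last step left them, time stands still between calls to the robot, and variables do not carry over. Pictures are saved under pics/ and viewed, at most 12 in all, crops included, and the job is handed in when it is done.

Besides the shell and the picture viewer there is one more tool, called after "Request:" by a JSON object that holds its "method" and its "body". send_rows: Moves the arm, as the interface text tells. Its arguments: {"type":"object","properties":{"plan":{"type":"array"},"fingers":{"type":"number"},"newtons":{"type":"number"}},"required":["plan"]}

```bash
mkdir -p pics; cat > h.py <<'E'
import numpy as np, cv2
from cell import robot
def snap(n,f=None):
    i=robot.camera_info(n); p,d=robot.camera(n)
    if f: cv2.imwrite('pics/'+f,p[:,:,::-1])
    return i,p,d
def cloud(i,d):
    h,w=d.shape; u,v=np.meshgrid(np.arange(w),np.arange(h))
    K=np.array([[i['fx'],0,i['cx']],[0,i['fy'],i['cy']],[0,0,1]])
    n=cv2.undistortPoints(np.stack([u,v],-1).reshape(-1,1,2).astype(np.float64),K,np.array(i['dist_coeffs'],float)).reshape(h,w,2)
    c=np.dstack([n[...,0]*d,n[...,1]*d,d])
    X=(c-np.array(i['t']))@np.array(i['R'])
    X[d<=0]=np.nan
    return X
E
python3 - <<'E'
from h import *
r={}
for n in('top','scene'):
    i,p,d=snap(n,n+'0.png'); X=cloud(i,d); np.savez(n+'0.npz',p=p,X=X)
    print(n,i['fx'],i['t'],np.nanmin(X.reshape(-1,3),0),np.nanmax(X.reshape(-1,3),0))
a=cv2.imread('pics/top0.png');print(robot.read_state())
E
```

```text
top 445.0364297503683 [-0.02925711  0.59271356  1.15652509] [-0.16113779 -1.35618006 -0.82210663] [1.78003765 0.66852169 0.5291072 ]
scene 440.550684131304 [0.29166184 0.29845109 0.7989275 ] [-0.12423258 -2.18698026 -0.82211288] [3.92470483 0.67140739 0.58167302]
{'time_s': 0.1, 'joint_pos': array([-1.47698145e+00,  3.42660754e-01,  1.52488237e+00,  1.58174176e-05,
        1.27540803e+00, -1.46023066e-01]), 'qd': array([ 0.00116677, -0.00118222, -0.0030635 ,  0.00041496,  0.00122673,
        0.00022839]), 'effort': array([ 2.56680767e-03, -4.32004738e+01, -2.44695085e+01,  7.21257878e-02,
        5.25618391e-02, -4.94623760e-05]), 'eef_pos': array([ 0.12469297, -0.50961998,  0.22612412]), 'tool_rot': array([ 9.92818380e-01,  1.19629443e-01,  2.52911603e-05, -6.78818637e-04]), 'wrist_force': array([-0.30166588,  0.58403771,  0.19981023]), 'moment': array([0.02732489, 0.02623748, 0.05148273]), 'grasp_force': 0.0, 'opening': 1.0034743064592022}
```

View pics/top0.png

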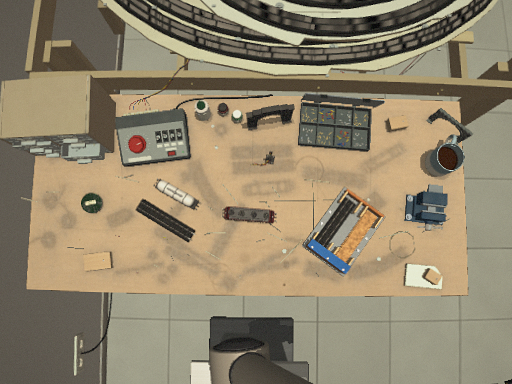

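View pics/scene0.png

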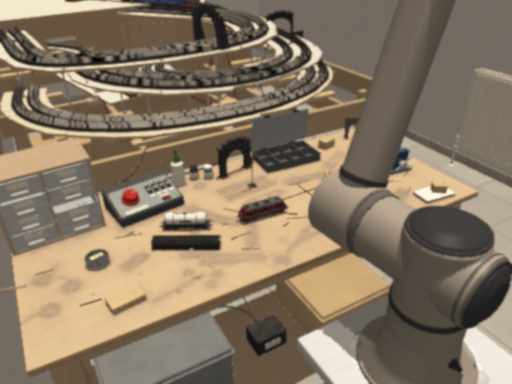

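Top view: the pile is at about (165,220), the wagon at (177,193), the locomotive at (250,214) and the mast at (269,158). The magazine is at about (343,230). Its blue lip is at the lower (robot) end, the stored track is in the left bay and the cork in the right.

```bash
python3 - <<'E'
from h import *
D=np.load('top0.npz');p=D['p'].astype(int);X=D['X']
hsv=cv2.cvtColor(D['p'],cv2.COLOR_RGB2HSV)
v,u=np.mgrid[:384,:512]
def rep(name,m):
    m=cv2.morphologyEx(m.astype(np.uint8),cv2.MORPH_OPEN,np.ones((2,2)))
    n,l,s,c=cv2.connectedComponentsWithStats(m)
    if n<2: print(name,'none');return
    k=1+np.argmax(s[1:,4]); P=X[l==k]; P=P[~np.isnan(P[:,0])]
    r=cv2.minAreaRect((P[:,:2]*1000).astype(np.float32))
    print(name,len(P),'c',np.round(r[0],1),'size',np.round(r[1],1),'z',np.round(np.percentile(P[:,2],[5,50,95])*1000,1))
    print(np.round(cv2.boxPoints(r)).tolist())
def box(a,b,c,d): return (u>=a)&(u<c)&(v>=b)&(v<d)
z=X[...,2]
rep('pile',box(125,190,205,250)&(z>.015)&(p.sum(2)<270))
rep('wagon',box(145,170,207,215)&(z>.02)&(p.sum(2)>300))
rep('loco',box(215,198,285,230)&(z>.015))
rep('mast',box(255,140,285,175)&(z>.012))
rep('lip',box(295,180,395,285)&(hsv[...,0]>95)&(hsv[...,0]<125)&(hsv[...,1]>130)&(z>.03))
rep('stored',box(300,180,395,285)&(p.sum(2)<240)&(z<.03))
rep('cork',box(300,180,395,285)&(hsv[...,0]>5)&(hsv[...,0]<20)&(hsv[...,1]>120)&(z<.022)&(z>.01))
rep('mag',box(295,180,395,285)&(z>.01))
a=D['p'][170:290,120:400,::-1]; cv2.imwrite('pics/c0.png',cv2.resize(a,None,fx=2.8,fy=2.8,interpolation=cv2.INTER_CUBIC))
E
```

```text
pile 799 c [527.7 234.7] size [164.5  38.8] z [17.5 24.1 28.7]
[[470.0, 173.0], [504.0, 154.0], [585.0, 297.0], [551.0, 316.0]]
wagon 423 c [600.9 204.4] size [103.8  29.9] z [17.7 43.9 49.1]
[[562.0, 167.0], [588.0, 152.0], [639.0, 242.0], [613.0, 257.0]]
loco 662 c [545.5   3.5] size [134.9  33. ] z [ 1.5 42.4 47.4]
[[524.0, -63.0], [557.0, -65.0], [566.0, 70.0], [534.0, 72.0]]
mast 11 c [713.3 -52.4] size [ 3.6 25.9] z [ -0.9  78.8 101.3]
[[700.0, -50.0], [725.0, -58.0], [726.0, -55.0], [702.0, -46.0]]
lip 380 c [ 432.5 -210.9] size [134.6  25.4] z [49.6 54.1 57.7]
[[383.0, -259.0], [404.0, -273.0], [482.0, -163.0], [461.0, -149.0]]
stored 650 c [ 525.5 -231.6] size [ 39.6 149.5] z [ 5.1 12.1 16.9]
[[453.0, -204.0], [575.0, -291.0], [598.0, -259.0], [476.0, -172.0]]
cork 660 c [ 489.6 -287.9] size [ 38.2 155.6] z [ 7.6 14.9 18.9]
[[415.0, -258.0], [542.0, -349.0], [564.0, -318.0], [437.0, -227.0]]
mag 2138 c [ 503.1 -261.5] size [139.2 199.1] z [ 6.  15.7 55.7]
[[382.0, -259.0], [542.0, -377.0], [625.0, -264.0], [464.0, -146.0]]
```

View pics/c0.png

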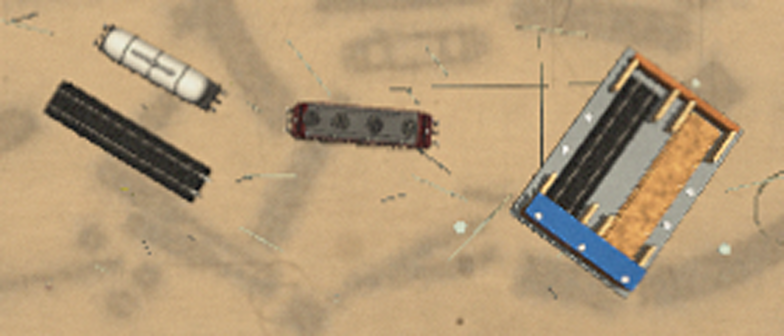

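The crop confirms the layout: the lip points to world direction 143.6°, and the pile axis is at 60.5°. I'm moving over the magazine for a closer look on the way.

Request:
{"method": "send_rows", "body": {"plan": [{"offset": [0.9,0.6,0.3],"dr": [0,0,0]},{"offset": [0.9,0.6,0.3],"dr": [0,0,0]},{"offset": [0.9,0.6,0.3],"dr": [0,0,0]},{"offset": [0.9,0.6,0.3],"dr": [0,0,0]},{"offset": [0.9,0.6,0.3],"dr": [0,0,0]},{"offset": [0.9,0.6,0.3],"dr": [0,0,0]},{"offset": [0.9,0.6,0.2],"dr": [0,0,0]},{"offset": [0,0,0],"dr": [0,0,0]}], "fingers": 0.3, "newtons": 40}}

```text
time_s: 0.9
eef_pos: [0.4103, -0.319, 0.3169]
tool_rot: [0.992, 0.123, 0.001, 0.0]
wrist_force: [0.1, -1.0, -0.1]
opening: 0.651
grasp_force: 0.0
```

```bash
python3 - <<'E'
from h import *
i,p,d=snap('wrist','w1.png'); X=cloud(i,d); np.savez('w1.npz',p=p,X=X)
print(-np.array(i['R']).T@i['t'], np.array(i['R'])[2])
E
```

```text
[ 0.47310302 -0.30210485  0.47465594] [-0.23208313 -0.05962261 -0.97086692]
```

View pics/w1.png

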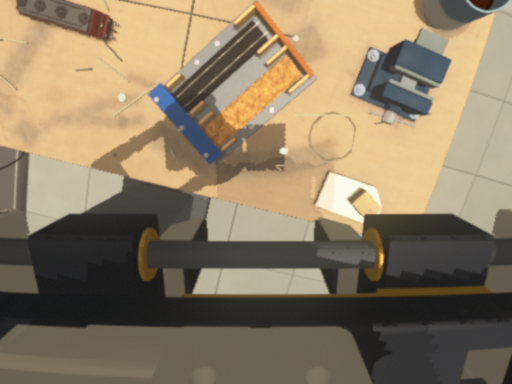

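The wrist view shows the whole magazine: blue lip at about (185,120), stored track at (222,62), cork at (258,97).

```bash
cat > m.py <<'E'
from h import *
def rep(name,m,X,origin=None,ax=None):
    m=cv2.morphologyEx(m.astype(np.uint8),cv2.MORPH_OPEN,np.ones((2,2)))
    n,l,s,c=cv2.connectedComponentsWithStats(m)
    if n<2: print(name,'none');return
    k=1+np.argmax(s[1:,4]); P=X[l==k]; P=P[~np.isnan(P[:,0])]
    r=cv2.minAreaRect((P[:,:2]*1000).astype(np.float32)); b=cv2.boxPoints(r)
    e=[b[1]-b[0],b[2]-b[1]]; e=max(e,key=np.linalg.norm)
    print(name,len(P),'c',np.round(r[0],1),'size',np.round(r[1],1),'ang',np.degrees(np.arctan2(e[1],e[0]))%180,'z',np.round(np.percentile(P[:,2],[5,50,95])*1000,1))
E
python3 - <<'E'
from m import *
D=np.load('w1.npz');p=D['p'].astype(int);X=D['X'];z=X[...,2]
hsv=cv2.cvtColor(D['p'],cv2.COLOR_RGB2HSV)
v,u=np.mgrid[:384,:512]
B=(u>140)&(u<325)&(v<175)
rep('lip',B&(hsv[...,0]>100)&(hsv[...,0]<125)&(hsv[...,1]>130)&(z>.045),X)
rep('stored',B&(p.sum(2)<230)&(z<.022)&(z>.009),X)
rep('cork',B&(hsv[...,0]>5)&(hsv[...,0]<20)&(hsv[...,1]>140)&(z<.020)&(z>.011),X)
rep('mag',B&(z>.02),X)
rep('mag6',B&(z>.004),X)
print(np.nanmedian(z[190:205,150:250]), np.nanmedian(z[40:60,100:150]))
E
```

```text
lip 259 c [ 466.6 -168.8] size [28.  20.8] ang 55.399445 z [52.2 53.6 54.8]
stored 1558 c [ 526.7 -226.9] size [ 37.4 157. ] ang 146.29129 z [ 8.5 11.3 13.4]
cork 2381 c [ 490.9 -284.8] size [ 33.9 161.3] ang 143.79218 z [10.7 14.5 16. ]
mag 2001 c [ 448.1 -204.2] size [139.2  62.2] ang 54.533077 z [15.6 53.2 54.8]
mag6 13462 c [ 506.5 -252.4] size [147.  213.1] ang 143.48175 z [ 4.6 11.9 53.7]
-0.5759249783198298 -0.00029820904370701963
```

Request:
{"method": "send_rows", "body": {"plan": [{"offset": [0.25,0.08,-0.45],"dr": [0,0,0.28]},{"offset": [0.25,0.08,-0.45],"dr": [0,0,0.28]},{"offset": [0.25,0.08,-0.45],"dr": [0,0,0.28]},{"offset": [0.25,0.08,-0.45],"dr": [0,0,0.28]},{"offset": [0.25,0.08,-0.45],"dr": [0,0,0.28]},{"offset": [0,0,0],"dr": [0,0,0]},{"offset": [0,0,0],"dr": [0,0,0]},{"offset": [0,0,0],"dr": [0,0,0]}]}}

```text
time_s: 1.75
eef_pos: [0.4682, -0.3035, 0.2048]
tool_rot: [0.892, 0.451, 0.0, 0.001]
wrist_force: [-0.4, 0.6, 0.5]
opening: 0.649
grasp_force: 0.0
```

```bash
python3 - <<'E'
from m import *
i,p,d=snap('wrist','w2.png'); X=cloud(i,d); np.savez('w2.npz',p=p,X=X)
print(robot.read_state()['qd'],robot.read_state()['joint_pos'])
p=p.astype(int);z=X[...,2];hsv=cv2.cvtColor(p.astype(np.uint8),cv2.COLOR_RGB2HSV)
v,u=np.mgrid[:384,:512];B=v<210
rep('lip',B&(z>.047)&(z<.06),X)
rep('stored',B&(p.sum(2)<230)&(z<.022)&(z>.009),X)
rep('cork',B&(hsv[...,0]>5)&(hsv[...,0]<20)&(hsv[...,1]>140)&(z<.020)&(z>.011),X)
rep('mag6',B&(z>.004)&(z<.06),X)
E
```

```text
[ 0.00663339 -0.00249004  0.00013179 -0.00036903 -0.00281378 -0.00920356] [-7.12048036e-01  4.18661063e-01  1.46875284e+00 -2.95866225e-04
  1.25187531e+00 -7.77928055e-02]
lip 3044 c [ 437.7 -206.8] size [147.4  36.9] ang 47.444798 z [48.4 53.4 54.8]
stored 1876 c [ 527.4 -225.7] size [ 16.  158.8] ang 144.83954 z [10.1 11.6 13.2]
cork 3786 c [ 491.9 -284.4] size [ 34.3 165.7] ang 143.66074 z [12.7 14.4 15.7]
mag6 22671 c [ 505.6 -254.7] size [145.4 219.3] ang 143.89493 z [ 4.7 11.9 53.7]
```

View pics/w2.png

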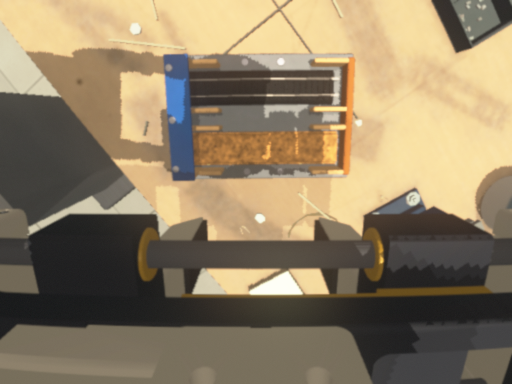

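The magazine is fully in view: lip at columns 164–193, orange low wall at column about 350, stored track rows 70–104, cork rows 130–166. I'll cast the edges onto planes at their known heights.

```bash
cat >> h.py <<'E'
def cast(i,uv,z):
    K=np.array([[i['fx'],0,i['cx']],[0,i['fy'],i['cy']],[0,0,1]])
    n=cv2.undistortPoints(np.array(uv,float).reshape(-1,1,2),K,np.array(i['dist_coeffs'],float)).reshape(-1,2)
    R=np.array(i['R']);c=-R.T@np.array(i['t']);r=np.c_[n,np.ones(len(n))]@R
    return (c+r*((z-c[2])/r[:,2])[:,None])[:,:2]
def rect(i,m,z,k=3):
    m=cv2.morphologyEx(m.astype(np.uint8),cv2.MORPH_CLOSE,np.ones((k,k)))
    m=cv2.morphologyEx(m,cv2.MORPH_OPEN,np.ones((3,3)))
    cs,_=cv2.findContours(m,cv2.RETR_EXTERNAL,cv2.CHAIN_APPROX_NONE)
    c=max(cs,key=cv2.contourArea)
    P=cast(i,c.reshape(-1,2),z)*1000
    r=cv2.minAreaRect(P.astype(np.float32));b=cv2.boxPoints(r);e=max([b[1]-b[0],b[2]-b[1]],key=np.linalg.norm)
    return r,np.degrees(np.arctan2(e[1],e[0]))%180,cv2.boundingRect(c)
E
python3 - <<'E'
from h import *
i=robot.camera_info('wrist');p=np.load('w2.npz')['p'];hsv=cv2.cvtColor(p,cv2.COLOR_RGB2HSV).astype(int)
H,S,V=hsv[...,0],hsv[...,1],hsv[...,2];v,u=np.mgrid[:384,:512]
a=np.radians(143.7);c0=np.array([506,-256.]);y=np.array([np.cos(a),np.sin(a)]);x=np.array([np.sin(a),-np.cos(a)])
B=(u>155)&(u<365)&(v>45)&(v<190)
for n,m,z,k in [('lip',B&(H>95)&(H<125)&(S>120),.054,5),('stored',B&(V<75)&(u>192)&(v>66)&(v<107),.015,7),('cork',B&(H>5)&(H<20)&(S>140)&(v>130)&(v<167)&(u>195),.015,3),('orange',B&(H>5)&(H<20)&(S>140)&(u>341),.03,3)]:
    r,an,bb=rect(i,m,z,k);d=np.array(r[0])-c0
    print(n,np.round(r[0],1),np.round(r[1],1),round(an,1),bb,'xy in mag',np.round([d@x,d@y],1))
E
```

```text
lip [ 442.9 -200.3] [74.6 21.9] 53.5 (166, 76, 25, 77) xy in mag [ 7.5 83.8]
stored [ 520.8 -222.7] [ 35.3 138.7] 143.3 (193, 72, 125, 34) xy in mag [35.5  7.8]
cork [ 491.6 -282.2] [ 35.7 161.9] 143.8 (196, 132, 141, 32) xy in mag [-29.7  -3.9]
orange [ 582.4 -306.5] [122.3  11.6] 54.5 (342, 58, 13, 116) xy in mag [  4.5 -91.5]
```

```bash
python3 - <<'E'
from h import *
i=robot.camera_info('wrist');p=np.load('w2.npz')['p'].astype(int)
a=np.radians(143.7);c0=np.array([506,-256.]);y=np.array([np.cos(a),np.sin(a)]);x=np.array([np.sin(a),-np.cos(a)])
f=lambda uv,z:[(round((q-c0)@x,1),round((q-c0)@y,1)) for q in cast(i,uv,z)*1000]
for c in(235,275):
    col=p[:,c-3:c+4].mean(1)
    print(c,'sat/bright by row',[(r,int(col[r].sum()),int(col[r,0]-col[r,2])) for r in list(range(46,76,1))])
    print([(r,int(col[r].sum()),int(col[r,0]-col[r,2])) for r in list(range(100,136,2))+list(range(160,190,1))])
print(f([(275,r) for r in(50,60,70,100,110,130,165,180)],.006))
print(f([(275,r) for r in(70,105,130,165)],.015))
E
```

```text
235 sat/bright by row [(46, 517, 73), (47, 564, 82), (48, 605, 86), (49, 624, 86), (50, 630, 86), (51, 630, 86), (52, 629, 86), (53, 601, 86), (54, 485, 63), (55, 381, 30), (56, 357, 23), (57, 355, 22), (58, 354, 22), (59, 354, 22), (60, 354, 21), (61, 353, 21), (62, 351, 20), (63, 350, 19), (64, 348, 20), (65, 347, 19), (66, 346, 19), (67, 346, 18), (68, 343, 18), (69, 329, 17), (70, 276, 18), (71, 199, 21), (72, 170, 23), (73, 168, 22), (74, 169, 22), (75, 169, 22)]
[(100, 138, 12), (102, 131, 12), (104, 172, 11), (106, 315, 11), (108, 329, 11), (110, 330, 12), (112, 331, 12), (114, 332, 13), (116, 330, 13), (118, 331, 13), (120, 331, 13), (122, 328, 13), (124, 329, 12), (126, 329, 13), (128, 329, 13), (130, 321, 15), (132, 328, 74), (134, 312, 90), (160, 383, 115), (161, 370, 110), (162, 348, 102), (163, 341, 94), (164, 313, 63), (165, 285, 30), (166, 267, 18), (167, 262, 16), (168, 260, 17), (169, 259, 17), (170, 260, 17), (171, 260, 16), (172, 260, 17), (173, 262, 17), (174, 262, 17), (175, 263, 17), (176, 263, 17), (177, 291, 27), (178, 395, 56), (179, 511, 85), (180, 547, 90),
[... 1162 characters left out ...]
), (176, 502, 23), (177, 501, 37), (178, 535, 77), (179, 553, 89), (180, 557, 91), (181, 557, 91), (182, 558, 91), (183, 559, 91), (184, 562, 90), (185, 563, 90), (186, 564, 89), (187, 564, 89), (188, 564, 89), (189, 563, 90)]
[(np.float64(77.7), np.float64(-14.5)), (np.float64(67.1), np.float64(-14.5)), (np.float64(56.5), np.float64(-14.6)), (np.float64(23.8), np.float64(-14.9)), (np.float64(12.7), np.float64(-15.0)), (np.float64(-10.0), np.float64(-15.2)), (np.float64(-51.2), np.float64(-15.5)), (np.float64(-69.5), np.float64(-15.7))]
[(np.float64(55.2), np.float64(-14.2)), (np.float64(17.9), np.float64(-14.5)), (np.float64(-9.6), np.float64(-14.7)), (np.float64(-49.8), np.float64(-15.1))]
```

Magazine centre is about (508,-253), and the centre of the target bay about (528,-226). Now going to the pile.

Request:
{"method": "send_rows", "body": {"plan": [{"offset": [0.06,0.9,0],"dr": [0,0,0.03]},{"offset": [0.06,0.9,0],"dr": [0,0,0.03]},{"offset": [0.06,0.9,0],"dr": [0,0,0.03]},{"offset": [0.06,0.9,0],"dr": [0,0,0.03]},{"offset": [0.06,0.9,0],"dr": [0,0,0.03]},{"offset": [0.06,0.9,0],"dr": [0,0,0.03]},{"offset": [0.06,0.9,0],"dr": [0,0,0.03]},{"offset": [0.06,0.9,0],"dr": [0,0,0.03]}]}}

```text
time_s: 2.6
eef_pos: [0.4928, 0.0589, 0.205]
tool_rot: [0.863, 0.505, 0.001, 0.001]
wrist_force: [1.6, -0.2, -0.2]
opening: 0.649
grasp_force: 0.0
```

Request:
{"method": "send_rows", "body": {"plan": [{"offset": [0.06,0.9,0],"dr": [0,0,0]},{"offset": [0.06,0.9,0],"dr": [0,0,0]},{"offset": [0.06,0.9,0],"dr": [0,0,0]},{"offset": [0,0,0],"dr": [0,0,0]},{"offset": [0,0,0],"dr": [0,0,0]},{"offset": [0,0,0],"dr": [0,0,0]}]}}

```text
time_s: 3.2
eef_pos: [0.5018, 0.1915, 0.2041]
tool_rot: [0.863, 0.505, 0.0, 0.0]
wrist_force: [0.5, -0.6, 0.0]
opening: 0.651
grasp_force: 0.0
```

```bash
python3 - <<'E'
from h import *
i,p,d=snap('wrist','w3.png'); np.savez('w3.npz',p=p,X=cloud(i,d))
s=robot.read_state();print(s['eef_pos'],s['tool_rot'],s['joint_pos'])
V=p.max(2).astype(int);v,u=np.mgrid[:384,:512]
m=(V<95)&(u>165)&(u<345)&(v<212)
r,an,bb=rect(i,m,.027,7);print(np.round(r[0],1),np.round(r[1],1),an,bb)
E
```

```text
[0.50187344 0.19121902 0.20399007] [8.63411416e-01 5.04500329e-01 2.31874406e-04 3.01938295e-04] [ 2.21551970e-01  3.82746641e-01  1.52796728e+00 -4.61863157e-04
  1.23025410e+00  7.34896037e-01]
[531.4 236.9] [162.1  37.3] 59.495937 (246, 49, 35, 151)
```

View pics/w3.png

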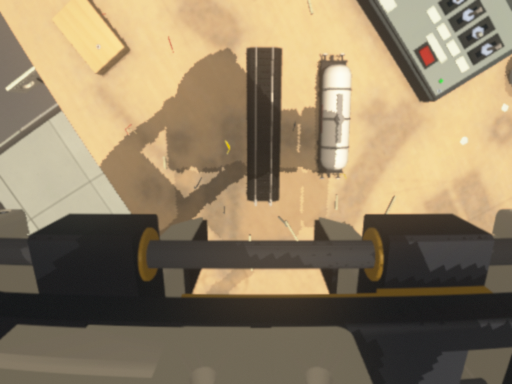

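The pile is at rows 47–201, columns 247–282, with the wagon to the right at columns 318–352. I measure the pile at (531,237), angle 59.5°. Now descending to grasp.

Request:
{"method": "send_rows", "body": {"plan": [{"offset": [0.29,0.46,-0.6],"dr": [0,0,-0.02]},{"offset": [0.29,0.46,-0.6],"dr": [0,0,-0.01]},{"offset": [0,0,-0.8],"dr": [0,0,0]},{"offset": [0,0,-0.8],"dr": [0,0,0]},{"offset": [0,0,-0.6],"dr": [0,0,0]},{"offset": [0,0,0],"dr": [0,0,0]},{"offset": [0,0,0],"dr": [0,0,0]}]}}

```text
time_s: 3.95
eef_pos: [0.5313, 0.2376, 0.0342]
tool_rot: [0.867, 0.498, 0.0, 0.0]
wrist_force: [0.3, 1.2, 0.8]
opening: 0.651
grasp_force: 0.0
```

```bash
python3 - <<'E'
from h import *
i,p,d=snap('wrist','w4.png'); np.savez('w4.npz',p=p,X=cloud(i,d))
s=robot.read_state();print(s['eef_pos'],s['tool_rot'],s['joint_pos'])
E
```

```text
[0.53210463 0.23809241 0.03529746] [8.67006547e-01 4.98294856e-01 1.32261521e-03 3.66773853e-04] [ 2.89355423e-01  6.53324032e-01  1.58489192e+00 -1.33892672e-04
  9.00633654e-01  8.16971763e-01]
```

View pics/w4.png

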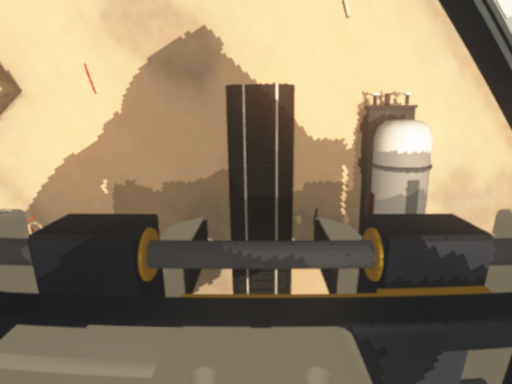

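The pile (columns 228–296) is centred between the fingers (208 and 315), and the wagon is clear at column 362. Lowering and closing.

Request:
{"method": "send_rows", "body": {"plan": [{"offset": [0,0,-0.3],"dr": [0,0,0]},{"offset": [0,0,-0.28],"dr": [0,0,0]},{"offset": [0,0,0],"dr": [0,0,0]},{"offset": [0,0,0],"dr": [0,0,0]}]}}

```text
time_s: 4.4
eef_pos: [0.531, 0.2386, 0.0052]
tool_rot: [0.867, 0.499, 0.0, 0.0]
wrist_force: [-0.5, 0.5, 0.1]
opening: 0.65
grasp_force: 0.0
```

Request:
{"method": "send_rows", "body": {"plan": [{"offset": [0,0,0],"dr": [0,0,0]},{"offset": [0,0,0],"dr": [0,0,0]},{"offset": [0,0,0],"dr": [0,0,0]},{"offset": [0,0,0],"dr": [0,0,0]},{"offset": [0,0,0],"dr": [0,0,0]},{"offset": [0,0,0],"dr": [0,0,0]},{"offset": [0,0,0],"dr": [0,0,0]},{"offset": [0,0,0],"dr": [0,0,0]}], "fingers": -1, "newtons": 40}}

```text
time_s: 5.2
eef_pos: [0.531, 0.2387, 0.0049]
tool_rot: [0.867, 0.499, 0.0, 0.0]
wrist_force: [0.1, -0.1, 5.2]
opening: 0.413
grasp_force: 40.0
```

Request:
{"method": "send_rows", "body": {"plan": [{"offset": [0,0,0.15],"dr": [0,0,0]},{"offset": [0,0,0.3],"dr": [0,0,0]},{"offset": [0,0,0.5],"dr": [0,0,0]},{"offset": [0,0,0.6],"dr": [0,0,0]},{"offset": [0,0,0.6],"dr": [0,0,0]},{"offset": [0,0,0.6],"dr": [0,0,0]},{"offset": [0,0,0.5],"dr": [0,0,0]},{"offset": [0,0,0.3],"dr": [0,0,0]}]}}

```text
time_s: 6.0
eef_pos: [0.5309, 0.2388, 0.1842]
tool_rot: [0.867, 0.499, 0.001, 0.0]
wrist_force: [0.3, 0.8, -1.4]
opening: 0.413
grasp_force: 40.0
```

```bash
python3 - <<'E'
from h import *
i,p,d=snap('wrist'); i2,p2,d2=snap('scene')
a=p[60:300,100:420,::-1];b=cv2.resize(p2[170:290,110:270,::-1],(320,240),interpolation=cv2.INTER_CUBIC)
cv2.imwrite('pics/l5.png',np.hstack([a,b]))
print(robot.read_state()['eef_pos'])
E
```

```text
[0.53151378 0.23898078 0.18429498]
```

View pics/l5.png

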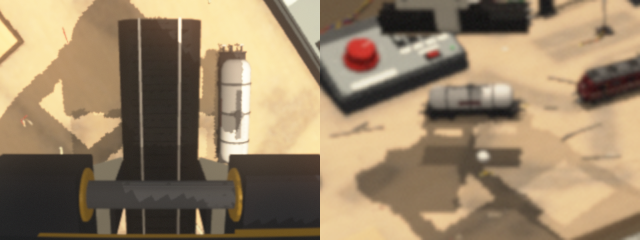

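All three pieces lifted: the bench under the gripper shows only shadow, and the wagon is undisturbed. Now carrying them to the magazine and turning so that tool x points at the lip.

Request:
{"method": "send_rows", "body": {"plan": [{"offset": [0.04,-0.9,0],"dr": [0,0,0.28]},{"offset": [0.04,-0.9,0],"dr": [0,0,0.28]},{"offset": [0.04,-0.9,0],"dr": [0,0,0.28]},{"offset": [0.04,-0.9,0],"dr": [0,0,0.28]},{"offset": [0.04,-0.9,0],"dr": [0,0,0.28]},{"offset": [0.04,-0.9,0],"dr": [0,0,0.28]},{"offset": [0.04,-0.9,0],"dr": [0,0,0.28]},{"offset": [0.04,-0.9,0],"dr": [0,0,0.28]}]}}

```text
time_s: 6.9
eef_pos: [0.5457, -0.1203, 0.1805]
tool_rot: [0.47, 0.883, -0.0, -0.001]
wrist_force: [0.5, 0.1, -1.3]
opening: 0.411
grasp_force: 40.0
```

Request:
{"method": "send_rows", "body": {"plan": [{"offset": [0.04,-0.8,0],"dr": [0,0,0.23]},{"offset": [0,-0.8,0],"dr": [0,0,0.23]},{"offset": [0,-0.8,0],"dr": [0,0,0.23]},{"offset": [0,0,0],"dr": [0,0,0]},{"offset": [0,0,0],"dr": [0,0,0]},{"offset": [0,0,0],"dr": [0,0,0]}]}}

```text
time_s: 7.5
eef_pos: [0.5482, -0.2375, 0.181]
tool_rot: [0.315, 0.949, 0.001, -0.001]
wrist_force: [0.2, -0.1, -1.0]
opening: 0.41
grasp_force: 40.0
```

```bash
python3 - <<'E'
from h import *
from scipy.spatial.transform import Rotation as R
s=robot.read_state();print(s['eef_pos'],s['joint_pos'])
M=R.from_quat(s['tool_rot']).as_matrix();print(M, np.degrees(np.arctan2(M[1,0],M[0,0])))
E
```

```text
[ 0.54824264 -0.23750054  0.18104468] [-5.37313299e-01  5.12469726e-01  1.38237393e+00  5.74230899e-04
  1.24893525e+00 -1.46793007e+00]
[[-8.01877859e-01  5.97485851e-01 -1.59932358e-03]
 [ 5.97483828e-01  8.01879391e-01  1.58694598e-03]
 [ 2.23064239e-03  3.16966866e-04 -9.99997462e-01]] 143.3099919676888
```

Request:
{"method": "send_rows", "body": {"plan": [{"offset": [0,-0.03,-0.4],"dr": [-0.15,-0.2,0.01]},{"offset": [0,-0.03,-0.4],"dr": [-0.15,-0.2,0]},{"offset": [0,0,-0.3],"dr": [0,0,0]},{"offset": [0,0,0],"dr": [0,0,0]},{"offset": [0,0,0],"dr": [0,0,0]},{"offset": [0,0,0],"dr": [0,0,0]}]}}

```text
time_s: 8.1
eef_pos: [0.5501, -0.2419, 0.1295]
tool_rot: [0.31, 0.943, -0.039, 0.115]
wrist_force: [-0.1, -0.2, -1.3]
opening: 0.41
grasp_force: 40.0
```

```bash
python3 - <<'E'
from h import *
from scipy.spatial.transform import Rotation as R
s=robot.read_state();i,p,d=snap('wrist','w6.png'); np.savez('w6.npz',p=p,X=cloud(i,d))
print(s['eef_pos']);M=R.from_quat(s['tool_rot']).as_matrix();print(M, np.degrees(np.arctan2(M[1,0],M[0,0])))
E
```

```text
[ 0.55005947 -0.24191738  0.12951076]
[[-0.78148447  0.59311027  0.19365494]
 [ 0.57527267  0.80511999 -0.14437162]
 [-0.24154375 -0.00141979 -0.97038889]] 143.64217183432038
```

View pics/w6.png

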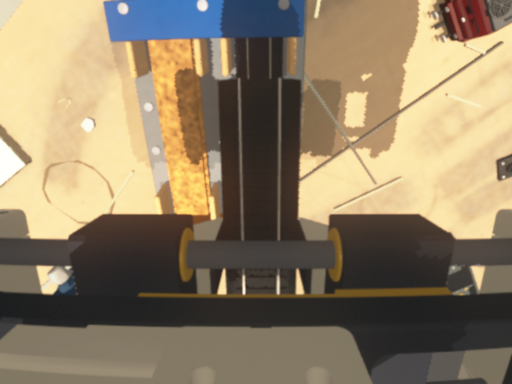

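The tilted pile's low end is at row 79, columns 220–300. The bay beyond it shows the stored track at columns 237–283, and the lip's inner edge is at row 38. Checking the lateral alignment from these.

```bash
python3 - <<'E'
from h import *
from scipy.spatial.transform import Rotation as R
s=robot.read_state();i=robot.camera_info('wrist');D=np.load('w6.npz');p=D['p'].astype(int);X=D['X']*1000
M=R.from_quat(s['tool_rot']).as_matrix();T=s['eef_pos']*1000
x=np.array([.592,.806]);y=np.array([-.806,.592]);b0=np.array([528.3,-225.6])
for r in(48,60,70,84,100):
    g=p[r-2:r+3].mean(0).sum(1); e=np.diff(g); print(r,[(c,int(e[c])) for c in range(190,315) if abs(e[c])>25])
print('TCP lat',np.round((T[:2]-b0)@x,1),'y',np.round((T[:2]-b0)@y,1))
f=lambda uv,z:np.round([((q-b0)@x,(q-b0)@y) for q in cast(i,uv,z)*1000],1).tolist()
print('stored z15',f([(237,55),(283,55)],.015),'lip edge top z54',f([(112,39),(303,36)],.054))
low=T+M[:,0]*83.1-M[:,2]*22.1; print('pile low end top z',low[2]); print('pile end',f([(220,79),(300,79)],low[2]/1000))
for c in (240,260,280):
    q=X[95,c];print('depth pile',np.round(q,1), 'tool frame',np.round(M.T@(q-T),1))
# pile end row from depth
col=X[30:110,262];print([(30+k,round((M.T@(q-T))[0],1),round(q[2],1)) for k,q in enumerate(col) if 44<k<54])
E
```

```text
48 [(190, -97), (191, -32), (192, 77), (193, 124), (194, 54), (198, -59), (199, -115), (200, -90), (209, 30), (210, 76), (211, 79), (212, 37), (220, 42), (221, 36), (224, -29), (225, -73), (226, -110), (227, -82), (233, -27), (234, -45), (245, 63), (246, 59), (247, -67), (248, -62), (267, 27), (268, 71), (269, 35), (270, -66), (271, -57), (281, 40), (282, 52), (283, 30), (295, -29), (304, 38), (305, 34)]
60 [(190, -45), (191, -104), (192, -36), (193, 89), (194, 133), (195, 71), (198, -27), (199, -73), (200, -95), (201, -83), (210, 63), (211, 91), (212, 56), (220, 37), (221, 38), (225, -35), (226, -89), (227, -116), (228, -51), (234, -44), (235, -36), (245, 48), (246, 72), (247, -36), (248, -65), (268, 70), (269, 36), (270, -65), (271, -59), (281, 45), (282, 52), (304, 41)]
70 [(190, 28), (192, -38), (194, 89), (195, 147), (196, 84), (200, -56), (201, -103), (202, -99), (203, -29), (211, 78), (212, 91), (213, 43), (221, 68), (222, 33), (226, -44), (227, -121), (228, -98), (230, 43), (231, 47), (232, 41), (234, -61), (235, -146), (236, -109), (237, -31), (246, 61), (248, -65), (249, -3
[... 582 characters left out ...]
p edge top z54 [[-95.7, 73.4], [27.7, 73.3]]
pile low end top z 130.81279263180224
pile end [[-16.8, 57.0], [17.7, 56.9]]
depth pile [ 482.8 -202.1  133.7] tool frame [ 74.5  -7.7 -22.9]
depth pile [ 488.4 -195.6  130.2] tool frame [ 74.7   0.9 -19.3]
depth pile [ 493.2 -188.3  132.7] tool frame [ 74.5   9.6 -21.9]
[(75, np.float64(97.9), np.float64(11.2)), (76, np.float64(97.1), np.float64(11.5)), (77, np.float64(96.5), np.float64(10.5)), (78, np.float64(95.5), np.float64(12.2)), (79, np.float64(81.5), np.float64(128.3)), (80, np.float64(81.1), np.float64(128.1)), (81, np.float64(80.7), np.float64(127.4)), (82, np.float64(80.4), np.float64(127.1)), (83, np.float64(79.7), np.float64(129.7))]
```

Alignment is good: the pile and stored track centres agree laterally within 1 mm, and the lip edge measures y = 73.3 against 73 expected. Descending short of the lip.

Request:
{"method": "send_rows", "body": {"plan": [{"offset": [0,0,-0.4],"dr": [0,0,0]},{"offset": [0,0,-0.5],"dr": [0,0,0]},{"offset": [0,0,-0.4],"dr": [0,0,0]},{"offset": [0,0,-0.28],"dr": [0,0,0]},{"offset": [0,0,0],"dr": [0,0,0]},{"offset": [0,0,0],"dr": [0,0,0]},{"offset": [0,0,0],"dr": [0,0,0]}]}}

```text
time_s: 8.85
eef_pos: [0.5497, -0.2423, 0.0505]
tool_rot: [0.31, 0.943, -0.039, 0.115]
wrist_force: [-0.4, -0.1, -1.3]
opening: 0.41
grasp_force: 40.0
```

```bash
cat > st.py <<'E'
from h import *
from scipy.spatial.transform import Rotation as R
s=robot.read_state();M=R.from_quat(s['tool_rot']).as_matrix();T=s['eef_pos']*1000
x=np.array([.592,.806]);y=np.array([-.806,.592]);b0=np.array([528.3,-225.6])
print('lat',(T[:2]-b0)@x,'y',(T[:2]-b0)@y,'z',T[2],'tilt',np.arcsin(-M[2,0]),'yaw',np.degrees(np.arctan2(M[1,0],M[0,0])),'roll',M[2,1],s['wrist_force'],s['time_s'])
B=T+82*M[:,0]+4.9*M[:,2]; print('B y',(B[:2]-b0)@y,'z over floor',B[2]-6)
E
python3 st.py
```

```text
lat -0.8401892923520189 y -27.1171416214249 z 50.52090275345334 tilt 0.24397418129979742 yaw 143.61243742637123 roll -0.0016004043719394234 [-0.4478906  -0.10411142 -1.31898222] 8.85
B y 51.27466702564352 z over floor 19.958016605733228
```

Request:
{"method": "send_rows", "body": {"plan": [{"offset": [0.01,0.01,-0.05],"dr": [0,0,0]},{"offset": [-0.083,0.061,-0.028],"dr": [0,0,0]},{"offset": [-0.083,0.061,-0.028],"dr": [0,0,0]},{"offset": [-0.083,0.061,-0.028],"dr": [0,0,0]},{"offset": [-0.083,0.061,-0.028],"dr": [0,0,0]},{"offset": [-0.083,0.061,-0.028],"dr": [0,0,0]},{"offset": [0,0,0],"dr": [0,0,0]},{"offset": [0,0,0],"dr": [0,0,0]}]}}

```text
time_s: 9.65
eef_pos: [0.5286, -0.2261, 0.0397]
tool_rot: [0.31, 0.943, -0.039, 0.114]
wrist_force: [-0.2, 0.3, -1.0]
opening: 0.412
grasp_force: 40.0
```

```bash
python3 st.py; python3 - <<'E'
from h import *
i,p,d=snap('wrist','w7.png')
E
```

```text
lat -0.2043776005730497 y -0.4942435036397071 z 39.73503647936688 tilt 0.24183669279646375 yaw 143.61881079002845 roll -0.0017919069599607457 [-0.22128518  0.33405368 -0.97781017] 9.65
B y 77.94990570068032 z over floor 9.339761343126472
```

View pics/w7.png

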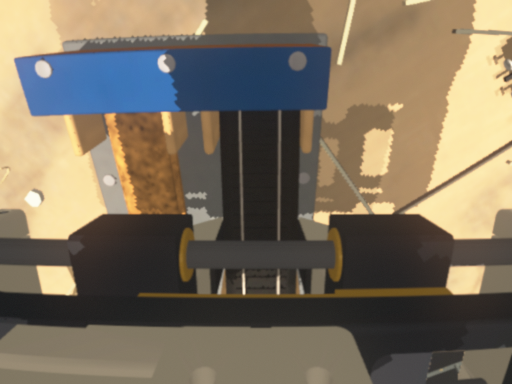

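The low end is tucked under the lip, between the wall posts (columns 212 and 303). Now lowering the far end halfway.

Request:
{"method": "send_rows", "body": {"plan": [{"offset": [-0.009,0.007,-0.06],"dr": [0.047,0.065,0]},{"offset": [-0.009,0.007,-0.06],"dr": [0.047,0.065,0]},{"offset": [-0.009,0.007,-0.06],"dr": [0.047,0.065,0]},{"offset": [0,0,0],"dr": [0,0,0]},{"offset": [0,0,0],"dr": [0,0,0]}]}}

```text
time_s: 10.2
eef_pos: [0.5272, -0.2252, 0.0305]
tool_rot: [0.312, 0.948, -0.02, 0.058]
wrist_force: [0.6, -0.4, -0.8]
opening: 0.412
grasp_force: 40.0
```

```bash
python3 st.py
```

```text
lat -0.2631540789124615 y 1.1137468559522141 z 30.53649615160955 tilt 0.12211847325281484 yaw 143.62274741327687 roll -0.0029945297093599416 [ 0.58677042 -0.37695636 -0.79880452] 10.2
B y 81.91016580420724 z over floor 9.684165159390648
```

Request:
{"method": "send_rows", "body": {"plan": [{"offset": [-0.002,0.001,-0.05],"dr": [0.036,0.049,0]},{"offset": [-0.002,0.001,-0.05],"dr": [0.036,0.049,0]},{"offset": [-0.002,0.001,-0.05],"dr": [0.036,0.049,0]},{"offset": [0,0,-0.05],"dr": [0.036,0.049,0]},{"offset": [0,0,0],"dr": [0,0,0]},{"offset": [0,0,0],"dr": [0,0,0]}]}}

```text
time_s: 10.8
eef_pos: [0.5267, -0.2247, 0.0206]
tool_rot: [0.312, 0.95, -0.002, -0.0]
wrist_force: [-0.5, 0.3, -1.2]
opening: 0.408
grasp_force: 40.0
```

```bash
python3 st.py
```

```text
lat -0.25771203213363236 y 1.8387152973122534 z 20.587992267457086 tilt 0.00039952505417569385 yaw 143.63162595903623 roll -0.0032229219658952038 [-0.49780334  0.28413123 -1.1765743 ] 10.8
B y 83.8408068760127 z over floor 9.6552570537277
```

Request:
{"method": "send_rows", "body": {"plan": [{"offset": [0,0,-0.01],"dr": [0,0,0]},{"offset": [0,0,-0.01],"dr": [0,0,0]},{"offset": [0,0,0],"dr": [0,0,0]},{"offset": [0,0,0],"dr": [0,0,0]}]}}

```text
time_s: 11.2
eef_pos: [0.5267, -0.2247, 0.02]
tool_rot: [0.312, 0.95, -0.001, -0.001]
wrist_force: [-2.4, 2.3, 3.8]
opening: 0.409
grasp_force: 40.0
```

Contact is felt. Releasing with a narrow opening.

Request:
{"method": "send_rows", "body": {"plan": [{"offset": [0,0,0],"dr": [0,0,0]},{"offset": [0,0,0],"dr": [0,0,0]},{"offset": [0,0,0],"dr": [0,0,0]}], "newtons": 5}}

```text
time_s: 11.5
eef_pos: [0.5268, -0.2248, 0.0199]
tool_rot: [0.312, 0.95, -0.001, -0.001]
wrist_force: [-2.1, 2.0, 5.7]
opening: 0.407
grasp_force: 5.0
```

Request:
{"method": "send_rows", "body": {"plan": [{"offset": [0,0,0],"dr": [0,0,0]},{"offset": [0,0,0],"dr": [0,0,0]},{"offset": [0,0,0],"dr": [0,0,0]},{"offset": [0,0,0],"dr": [0,0,0]}], "fingers": 0.04}}

```text
time_s: 11.9
eef_pos: [0.5269, -0.2249, 0.0195]
tool_rot: [0.312, 0.95, -0.001, -0.001]
wrist_force: [0.1, 0.6, 0.3]
opening: 0.518
grasp_force: 0.0
```

Request:
{"method": "send_rows", "body": {"plan": [{"offset": [0,0,0.1],"dr": [0,0,0]},{"offset": [0,0,0.3],"dr": [0,0,0]},{"offset": [0,0,0.5],"dr": [0,0,0]},{"offset": [0,0,0.7],"dr": [0,0,0]},{"offset": [0,0,0.8],"dr": [0,0,0]},{"offset": [0,0,0.8],"dr": [0,0,0]},{"offset": [0,0,0.5],"dr": [0,0,0]},{"offset": [0,0,0],"dr": [0,0,0]}]}}

```text
time_s: 12.7
eef_pos: [0.5286, -0.2258, 0.2094]
tool_rot: [0.312, 0.95, -0.002, 0.004]
wrist_force: [0.5, 0.4, 0.7]
opening: 0.523
grasp_force: 0.0
```

Request:
{"method": "send_rows", "body": {"plan": [{"offset": [0.8,-0.6,0],"dr": [0,0,0]},{"offset": [0.8,-0.6,0],"dr": [0,0,0]},{"offset": [0,0,0],"dr": [0,0,0]},{"offset": [0,0,0],"dr": [0,0,0]}]}}

```text
time_s: 13.1
eef_pos: [0.6065, -0.2849, 0.2019]
tool_rot: [0.312, 0.95, -0.001, -0.003]
wrist_force: [-0.7, 1.0, -0.3]
opening: 0.517
grasp_force: 0.0
```

```bash
python3 - <<'E'
from h import *
i,p,d=snap('wrist','w8.png'); X=cloud(i,d)*1000
x=np.array([.592,.806]);y=np.array([-.806,.592]);b0=np.array([528.3,-225.6])
L=(X[...,:2]-b0)@x;Y=(X[...,:2]-b0)@y;Z=X[...,2]
for yy in range(-90,75,15):
    m=(abs(L)<17)&(abs(Y-yy)<5)&(Z<70); 
    if m.sum()>10: print(yy,m.sum(),np.round(np.nanmedian(Z[m]),1))
E
```

```text
-90 236 29.3
-75 292 38.6
-60 296 38.8
-45 305 38.7
-30 322 38.7
-15 332 38.7
0 354 38.8
15 332 38.9
30 353 38.8
45 367 38.6
60 384 38.4
```

View pics/w8.png

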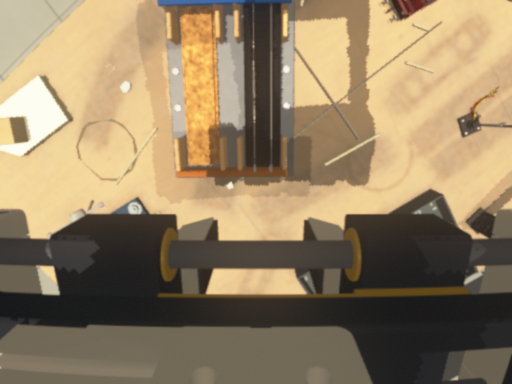

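The pile (columns 244–285) lies flat in the bay under the lip. Its bed reads 38.7 mm all along, 27 mm above the stored track's earlier 11.6 mm. The cork strip is in place, so I'm handing in.

```bash
python3 -c "
from cell import robot
print(robot.sign_off())"
```

```text
the job is handed in; nothing more can be done
None
```

I loaded all three track pieces as one pile, flat on the stored piece and tucked under the lip, and handed the job in after about 13 s of robot time. The final wrist view shows the pile flat and the cork strip in its bay. The gripper kept clear of the wagon, locomotive and signal, though I did not re-measure them, and the sign-off call gave no verdict.

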